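# Load the roll-top lift bay and run its jack up

## Robot

A 7-joint arm with a two-finger parallel gripper is mounted at the origin on a cart in front of the work surface, level with it; the furniture and walls round the work are solid. World frame = base frame: x ahead of the robot, y to its left, z up, the work surface at z = 0. Lengths are in m, angles in rad, forces in N, time in s.
With the tool pointing down it reaches from about 0.425 to 0.925 m from the base axis. Payload 6.8 kg.
Tool frame: the origin (TCP) lies on the front face of the gripper's body, between the roots of the fingers; the fingertips stand 73 mm ahead of it and the grasp point (between the pads) lies 54 mm ahead of it; z points along the fingers, y is the direction in which the jaws open and shut (so a half turn about z gives the same grasp; the last joint's range is limited). The gripper opens to 85 mm and grips with 20 to 120 N. Pads are 22 mm wide; open, the fingers measure 114 mm over their backs; the gripper's body (76 mm by 85 mm) begins 54 mm behind the grasp point. The pads swing forward as they close: fully open they stand 13 mm farther back than shut.
Start: joints at [1.037, 0.477, 0.022, 1.555, -0.011, 1.109, -0.083], TCP at [0.279, -0.615, 0.304] pointing down, gripper open.
Joint ranges: [-2.96, 2.96], [-0.34, 2.1], [-1.41, 1.46], [0.24, 2.44], [-1.37, 4.51], [0.17, 1.92], [-2.96, 2.96]. Speed limits (rad/s): [2.39, 2.39, 3.14, 3.14, 3.14, 3.14, 3.14].

## Interface

Orientations are given as a rotation vector (axis times angle).
In Python, from bench import * gives the robot as it stands.
- The arm moves only by the tool jog_arm, never from a script. Its argument "plan" is a list of rows, each a list of 2 entries, a list of its own where there are three numbers: the shift along the world's x, y, z in cm, then the turn about the world's z in rad. In form: [[[tx, ty, tz], twist], ...]. A call has 1 to 12 rows; each row shifts and turns the commanded pose from where the row before left it; what a row does not reach is not made up. A row lasts 1/10 s, in which the tool goes at most 50 mm and 8.59 degrees, less where a joint would pass 70% of its speed; a pose out of reach is approached as far as the arm can. A call is refused whole if a number of a shift passes 5 or a number of a turn 0.15, either way. A call with a gripper value outside its range is refused whole. "hand" is the finger opening in cm, from 0 to 8.54, set as the call begins (left out, the last holds). The fingers move at their own pace and stop on an object; "grip_force" is the grip in N (left out, the last holds). Time passes only in rows, so rows that do not move let the fingers close. It gives the time, the measured TCP pose, the force and the opening at its end, in the units of the state.
- get_obs(): the state, without advancing time (a new reading comes with each control period).
- grab_frame(name): name is "scene" or "side" or "wrist"; returns the picture (420x560x3 uint8, red, green, blue); there is no depth.
- get_calibration(name): a dict with "intrinsics" (3x3 intrinsics, pixels), "xyz" and "orientation" of the camera in the world. Camera axes: x right, y down, z forward; pixel columns grow to the right and rows downward; lengths in m; the calibration is good to about 2 mm. A picture is of the moment at which its call begins: read the wrist's pose just before it. get_calibration takes no time and is no camera call; for the wrist camera it gives the pose at the moment of the call.
- hand_in(): hands the job in, once; it reports no verdict.
The state is a dict: "clock": time; "joints": joint angles; "qvel": joint speeds; "tau": joint torques, N m; "tcp_pos": TCP position; "orientation": TCP orientation; "contact_force": force on the tool from outside, world axes, zero at the start; "moment": the same for the moment, N m; "grip_width": finger opening in m.
Only numpy, scipy, OpenCV 4.12 (cv2) and the standard library are available. Lean on these libraries where they do the work, as an engineer would, in place of code of your own. Each camera call takes 0.05 s, during which the arm holds its last target. There are 200 camera calls.

## Task

Raise the slatted shutter of the lift bay by its bar handle until it stays open, then lay the black power brick squarely in the middle of the rubber-topped lift table inside and let go of it. Then crank the handwheel clockwise until you feel the screw jack come up against its stop, back it off a quarter turn so that the thread cannot seize, and let go, leaving the shutter open, the brick on the table and the clutter on the bench alone.

Things in the scene. Friction and masses are not known exactly. Their poses are not given: they have to be found in the camera images.
- bay: Grey roll-top bay fixed to the bench: half drum along its y between D-shaped cheeks, 284 deep, 232 wide, 200 high; gear column with handwheel on its +y side. Origin on the bench under the drum axis; front faces -x, z up. With the shutter up, the opening runs from an apron edge 90 mm before the axis (152 mm high) to a hood 69 mm behind it, 208 mm wide between the cheeks.
- shutter_axis (a point): Point on the axis of the curved shutter tracks, 58 mm above the bench, in the middle of the bay's width; axes as those of the bay. The shutter turns about the y axis through this point.
- shutter_handle (a point): Middle of the shutter's bar handle: round bar 10 mm thick, 110 long, along the bay's y, on two end posts, 160 mm from the track axis, 25 mm clear of the slats. Shut, it is at the front, 48 degrees above the level of the track axis; it goes up and back on an arc. Grip it across with the tool leaning 20 to 50 degrees back to the front of the bay; the bar can turn in the fingers.
- shutter (a joint): Angle of the slatted aluminium shutter about the track axis, rad: 0 shut, grows as the handle goes up and back, stop at 1.40. It falls shut by itself from low positions (about 2 N at the handle); past roughly 0.65 it tips over and runs on to its open stop, where it stays.
- power_brick: Black DC power brick, 44 x 99 x 30 mm (x, y, z), 0.24 kg, lying flat on the bench, origin in the middle of its underside, long along its y. Grip it across the 44 mm width. Between it and the bay stands a fixed open chassis 71 mm high (x 0.37 to 0.57, y -0.08 to 0.26), and blue bins 290 mm high at x above 0.66, y 0.14 to 0.33; the crank grip reaches up to 300 mm, so carry well above these.
- table_top (a point): Middle of the top face of the lift table in the bay: flat black rubber pad 80 mm (x) by 130 mm (y), axes as those of the bay. It is 17 mm in front of the drum axis, 103 to 110 mm above the bench at the start, and rises 1.8 mm per radian of the handwheel to 123 mm. The brick lies on it long side along the table's y, either way round.
- wheel_axis (a point): Centre of the handwheel (dark steel rim 122 mm over all, three spokes), on its axis in the plane of the rim, 200 mm above the bench. The point has the axes of the bay. The wheel's axis leans 28 degrees from vertical towards the front of the bay: outward direction (-0.469, 0, 0.883) in the bay's axes.
- crank_point (a point): Middle of the crank grip: black, 18 mm thick, standing 50 mm out from the rim along the wheel's axis, 55 mm from that axis; this point is 32 mm out from the plane of wheel_axis. The grip spins on its pin, so the tool need not turn while cranking, and gives springily up to 4 mm radially and along the pin (2 N/mm). Tool along the axis: keep fingertips within 24 mm beyond this point.
- wheel (a joint): Angle of the handwheel, rad, growing clockwise as seen facing the wheel (which raises the table). Fixed stops at 0 and at 15.0; starts at 3.8 to 7.8, so that 1.1 to 1.8 turns remain. It drags with about 2 N at the crank grip and stays where it is left.
- tape_roll: Yellow tape roll, 89 mm, bystander on the left; origin under its middle.
- solder_spool: Blue-flanged solder spool, 64 mm, 39 mm high, bystander on the left.
- glue_bottle: Small glue bottle, 31 mm, 82 mm high, bystander on the left.
- part_box_0: Small cardboard part box, 47 x 62 x 36 mm, bystander left of the middle.
- hex_keys: Folding hex key set, 30 x 88 x 21 mm, bystander at the front left.
- heatsink_a: Finned heat sink, 40 x 40 x 18 mm, bystander behind the open chassis.

How it is judged:
By the outcome, as a careful person would: the job done as asked, in the order asked, and still so for the second after the job is handed in, with the robot touching nothing.
It also fails if it takes over 72 s, if anything falls off the work surface, if the arm or the gripper's body presses on something with over 40 N, if the wrist force passes 120 N, or if a joint passes its speed limit or range.

## Working session

There is one attempt and no reset: what is moved stays moved. The work goes in short steps, Python scripts to look and compute and a tool call to move; the robot and the scene stay as the last step left them, time stands still between calls to the robot, and variables do not carry over. Pictures are saved under pics/ and viewed, about 8 in all and at most 12, crops included, and the job is handed in when it is done.

Besides the shell and the picture viewer there is one more tool, called after ">>>" by a JSON object that holds its "op" and its "data". jog_arm: Moves the arm, as the interface text tells. Its arguments: {"type":"object","properties":{"plan":{"type":"array","items":{"type":"array"}},"hand":{"type":"number"},"grip_force":{"type":"number"}},"required":["plan"]}

```bash
mkdir -p pics; ls; python3 - <<'E'
from bench import *
import cv2,numpy as np
np.set_printoptions(precision=4,suppress=True)
o=get_obs();print({k:np.round(v,3) for k,v in o.items()})
for n in["scene","side","wrist"]:
    c=get_calibration(n);print(n,c)
    cv2.imwrite(f"pics/{n}0.png",grab_frame(n)[:,:,::-1])
a=cv2.imread("pics/scene0.png");cv2.imwrite("pics/s0.png",cv2.resize(a,(800,600),interpolation=cv2.INTER_CUBIC))
a=cv2.imread("pics/side0.png");cv2.imwrite("pics/d0.png",cv2.resize(a,(800,600),interpolation=cv2.INTER_CUBIC))
E
```

```text
pics
{'clock': np.float64(0.0), 'joints': array([ 1.037,  0.478,  0.022,  1.556, -0.012,  1.109, -0.083]), 'qvel': array([-0.002,  0.   , -0.002, -0.001,  0.001,  0.   , -0.001]), 'tau': array([  0.   , -59.645,   1.608, -28.119,   0.012,   0.009,   0.   ]), 'tcp_pos': array([ 0.279, -0.614,  0.303]), 'orientation': array([-3.069, -0.664,  0.001]), 'contact_force': array([-1.08 , -0.206, -0.038]), 'moment': array([-0.002, -0.003, -0.008]), 'grip_width': np.float64(0.086)}
scene {'intrinsics': array([[446.2308,   0.    , 276.8472],
       [  0.    , 446.2308, 207.949 ],
       [  0.    ,   0.    ,   1.    ]]), 'xyz': array([-0.4256,  0.4849,  1.3844]), 'orientation': array([-1.4372,  2.2381, -0.7969])}
side {'intrinsics': array([[498.7944,   0.    , 282.988 ],
       [  0.    , 498.7944, 205.3455],
       [  0.    ,   0.    ,   1.    ]]), 'xyz': array([0.5845, 1.1942, 1.0926]), 'orientation': array([-0.1282, -2.8097,  1.327 ])}
wrist {'intrinsics': array([[327.096 ,   0.    , 278.3567],
       [  0.    , 327.096 , 208.7706],
       [  0.    ,   0.    ,   1.    ]]), 'xyz': array([ 0.3554, -0.5791,  0.3723]), 'orientation': array([ 2.3956, -1.5436, -0.2634])}
```

View pics/s0.png

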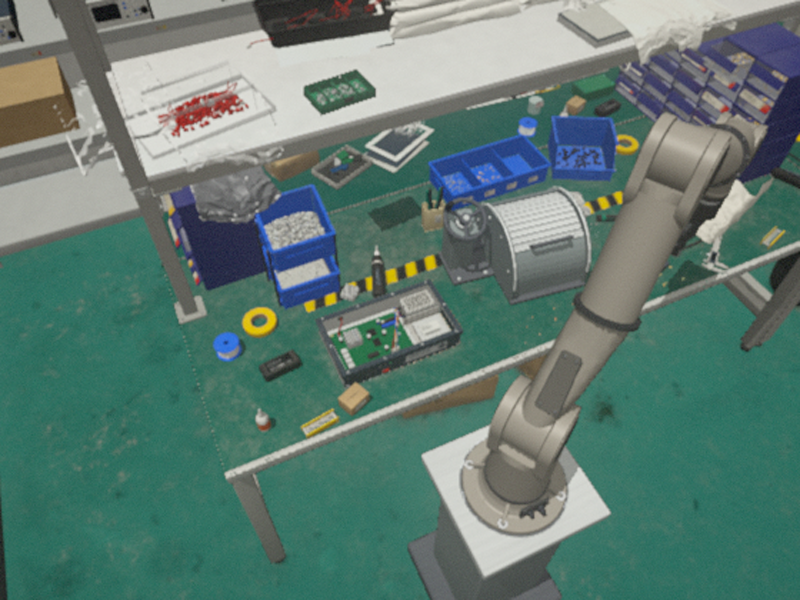

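View pics/d0.png

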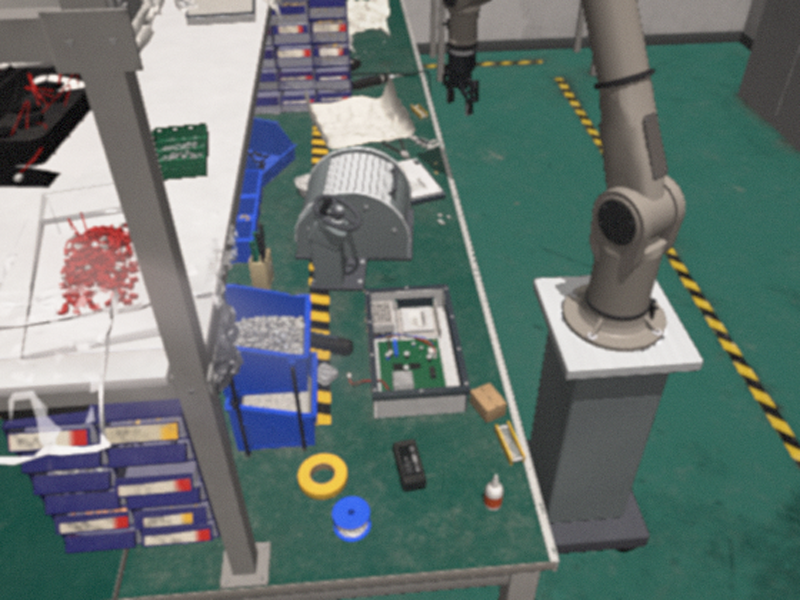

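The scene view shows the bay at about (520,245), with the handwheel at (468,222). The brick is at (280,365), and at (408,465) in the side view. Next I'll take enlarged crops to measure from.

```bash
cat > h.py <<'E'
import numpy as np,cv2
from scipy.spatial.transform import Rotation as R
import pickle
def proj(c,P):
    P=np.atleast_2d(P);r=R.from_rotvec(c["orientation"]).as_matrix()
    q=(P-c["xyz"])@r; q=q@np.array(c["intrinsics"]).T
    return q[:,:2]/q[:,2:]
def ray(c,uv,z):
    d=R.from_rotvec(c["orientation"]).as_matrix()@np.linalg.inv(c["intrinsics"])@np.array([uv[0],uv[1],1.])
    return c["xyz"]+d*(z-c["xyz"][2])/d[2]
def crop(src,x0,y0,w,h,s,grid=20):
    a=cv2.resize(src[y0:y0+h,x0:x0+w],None,fx=s,fy=s,interpolation=cv2.INTER_CUBIC)
    for g in range(-(-x0//grid)*grid,x0+w,grid):
        X=int((g-x0+.5)*s);cv2.line(a,(X,0),(X,8),(0,0,255),1);cv2.putText(a,str(g),(X+2,10),0,.4,(0,0,255),1)
    for g in range(-(-y0//grid)*grid,y0+h,grid):
        Y=int((g-y0+.5)*s);cv2.line(a,(0,Y),(8,Y),(0,0,255),1);cv2.putText(a,str(g),(2,Y-2),0,.4,(0,0,255),1)
    return a
E
python3 - <<'E'
from h import *
a=cv2.imread("pics/scene0.png");b=cv2.imread("pics/side0.png")
cv2.imwrite("pics/c1.png",crop(a,300,125,128,95,6))
l=crop(b,195,95,105,115,5)
r=crop(b,262,295,50,58,5)
r=cv2.copyMakeBorder(r,0,l.shape[0]-r.shape[0],0,0,cv2.BORDER_CONSTANT)
cv2.imwrite("pics/c2.png",np.hstack([l,r]))
E
```

```text
(no output)
```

View pics/c1.png

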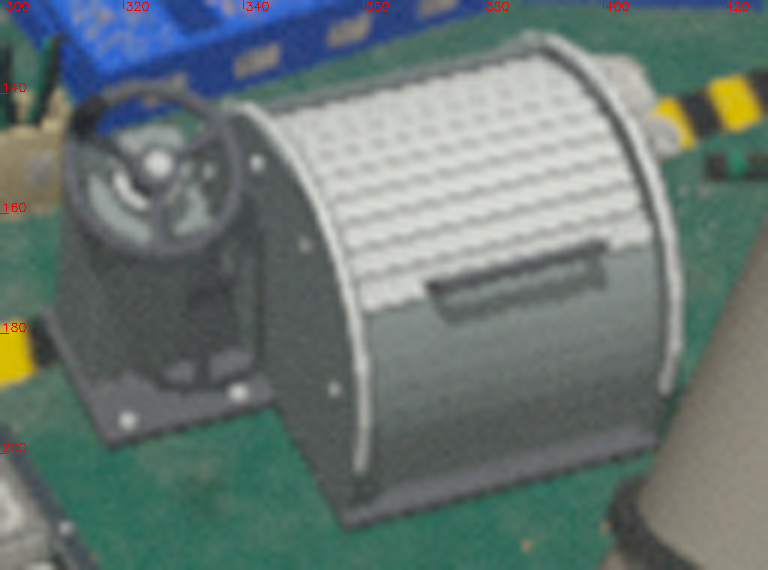

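View pics/c2.png

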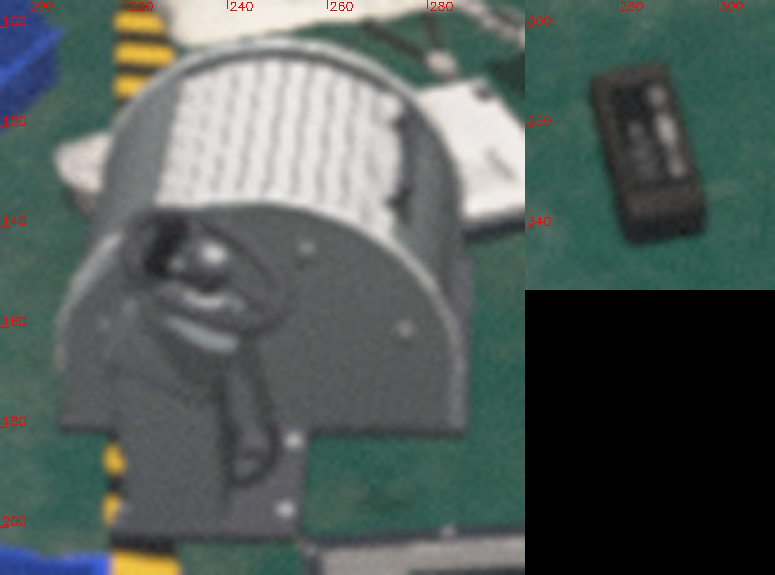

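```bash
python3 - <<'E'
from h import *
from bench import get_calibration
from scipy.optimize import least_squares
np.set_printoptions(precision=4,suppress=True)
S,D=get_calibration("scene"),get_calibration("side")
f=lambda x,y,x0,y0,s:(x0+x/s-.5,y0+y/s-.5)
fs=lambda x,y:f(x,y,300,125,6); fd=lambda x,y:f(x,y,195,95,5); fb=lambda x,y:f(x-525,y,262,295,5)
h=[-.160*np.cos(np.radians(48)),0,.058+.160*np.sin(np.radians(48))]
obs=[(S,[h[0],.055,h[2]],fs(430,288)),(S,[h[0],-.055,h[2]],fs(606,245)),(S,[-.142,.116,0],fs(348,526)),
(D,[-.142,.116,0],fd(467,432)),(D,[.142,.116,0],fd(60,430)),(D,[h[0],-.055,h[2]],fd(398,110)),(D,[h[0],.055,h[2]],fd(402,205))]
def T(p,P):
    P=np.array(P);return R.from_euler('z',p[2]).apply(P)+[p[0],p[1],0]
def res(p):return np.concatenate([proj(c,T(p,P))[0]-uv for c,P,uv in obs])
r=least_squares(res,[.6,-.2,0],loss='soft_l1');p=r.x;print("bay",p,r.fun.reshape(-1,2))
# wheel
def resw(q):
    P=T(p,[q[0],q[1],.2]);return np.r_[proj(S,P)[0]-fs(153,170),proj(D,P)[0]-fd(205,272)]
w=least_squares(resw,[0,.18]);print("wheel in bay",w.x,w.fun)
# crank angle from each
n=np.array([-.469,0,.883]);e1=np.array([.883,0,.469]);e2=np.array([0,1.,0])
C=lambda a:np.array([w.x[0],w.x[1],.2])+.032*n+.055*(np.cos(a)*e1+np.sin(a)*e2)
for a in np.radians(np.arange(0,360,15)):
    P=T(p,C(a));print(int(np.degrees(a)+.5),proj(S,P)[0]-fs(90,115),proj(D,P)[0]-fd(165,245))
b=[(D,[1,1,.03],fb(595,75)),(D,[-1,1,.03],fb(667,67))]
# brick: side view looks from +y; image left=+x
pts=[([.022,-.0495,.03],fb(594,73)),([-.022,-.0495,.03],fb(667,66)),([.022,.0495,0],fb(633,243)),([-.022,.0495,0],fb(705,229)),([.022,.0495,.03],fb(620,190)),([-.022,.0495,.03],fb(700,180))]
resb=lambda q:np.concatenate([proj(D,T(q,P))[0]-uv for P,uv in pts])
q=least_squares(resb,[.55,.45,0],loss='soft_l1');print("brick",q.x,q.fun.reshape(-1,2))
E
```

```text
bay [ 0.5829 -0.3922 -0.0994] [[ 2.1362 -1.3465]
 [-1.0471 -0.967 ]
 [-1.4919 -0.4463]
 [-2.1982  0.9486]
 [ 1.6857  1.2339]
 [ 2.3285 -0.7631]
 [ 0.8586 -4.2664]]
wheel in bay [0.0209 0.2007] [-0.4092  0.088   0.087  -0.612 ]
0 [ 7.8181 -7.0919] [-3.4934 -9.4584]
15 [ 4.459  -5.8057] [-3.4107 -6.8737]
30 [ 1.6178 -3.6834] [-2.2446 -3.9588]
45 [-0.5094 -0.8638] [-0.0621 -0.9198]
60 [-1.7724  2.4651] [2.9886 2.0217]
75 [-2.0788  6.0777] [6.6878 4.6479]
90 [-1.4017  9.7256] [10.7628  6.7645]
105 [ 0.2164 13.1556] [14.9121  8.2184]
120 [ 2.6661 16.1276] [18.833   8.9105]
135 [ 5.7777 18.4331] [22.2474  8.8024]
150 [ 9.3339 19.911 ] [24.9238  7.9164]
165 [13.0859 20.4593] [26.6925  6.3295]
180 [16.7721 20.043 ] [27.4531  4.1639]
195 [20.1375 18.6952] [27.176   1.5751]
210 [22.9523 16.5141] [25.8985 -1.2609]
225 [25.0274 13.6541] [23.7177 -4.1591]
240 [26.2267 10.3141] [20.7812 -6.9355]
255 [26.4747  6.7227] [17.2783 -9.4167]
270 [25.7603  3.1226] [ 13.4288 -11.4472]
285 [24.1358 -0.2458] [  9.4739 -12.897 ]
300 [21.7126 -3.159 ] [  5.6643 -13.6681]
315 [18.653  -5.4242] [  2.2481 -13.7009]
330 [15.1606 -6.8909] [ -0.5426 -12.9798]
345 [11.467  -7.4604] [ -2.5073 -11.5378]
brick [0.5122 0.3761 0.097 ] [[-1.078  -3.4114]
 [ 0.3398 -4.4453]
 [-2.127  -0.1511]
 [ 0.1542 -0.0654]
 [ 0.3647  3.41  ]
 [ 1.2959  2.6886]]
```

```bash
python3 - <<'E'
from h import *
from bench import get_calibration
from scipy.optimize import least_squares
np.set_printoptions(precision=4,suppress=True)
S,D=get_calibration("scene"),get_calibration("side")
f=lambda x,y,x0,y0,s:(x0+x/s-.5,y0+y/s-.5)
fs=lambda x,y:f(x,y,300,125,6); fd=lambda x,y:f(x,y,195,95,5)
h=[-.160*np.cos(np.radians(48)),0,.058+.160*np.sin(np.radians(48))]
def T(p,P): return R.from_euler('z',p[2]).apply(np.array(P))+[p[0],p[1],0]
# bar ends (2 views), wheel centre both views with free wheel xy in bay; yaw from bar in scene
ob=[(S,[h[0],.055,h[2]],fs(430,288)),(S,[h[0],-.055,h[2]],fs(606,245)),(D,[h[0],-.055,h[2]],fd(398,110)),]
def res(p):return np.concatenate([proj(c,T(p,P))[0]-uv for c,P,uv in ob])
r=least_squares(res,[.6,-.4,-.1]);print(r.x,r.fun)
for uv in [(348,526)]:print("scene front corner",ray(S,fs(*uv),0),ray(S,fs(*uv),.006))
for uv in [(655,447)]:print("scene front right",ray(S,fs(*uv),0))
for uv in [(60,430),(467,432)]:print("side",ray(D,fd(*uv),0))
for p in[r.x]:
  for P in [[-.142,.116,0],[-.142,-.116,0],[.142,.116,0],[-.15,0,.177]]:print(T(p,P))
E
```

```text
[ 0.5841 -0.3859 -0.0736] [ 1.3725 -0.9617 -2.1539 -1.0947  1.7749 -0.2728]
scene front corner [ 0.4487 -0.2669  0.    ] [ 0.4449 -0.2636  0.006 ]
scene front right [ 0.4212 -0.4919  0.    ]
side [ 0.7421 -0.2991  0.    ]
side [ 0.4446 -0.2677  0.    ]
[ 0.451  -0.2597  0.    ]
[ 0.4339 -0.4911  0.    ]
[ 0.7342 -0.2806  0.    ]
[ 0.4345 -0.3748  0.177 ]
```

>>> {"op": "jog_arm", "data": {"plan": [[[2.4,4.0,0],-0.1],[[2.4,4.0,0],-0.1],[[2.4,4.0,0],-0.1],[[2.4,4.0,0],-0.1],[[2.4,4.0,0],-0.1],[[2.4,4.0,0],-0.03],[[0,0,0],0],[[0,0,0],0]], "hand": 0}}

```text
clock: 0.95
tcp_pos: [0.4235, -0.3736, 0.3038]
orientation: [-3.137, 0.158, 0.0]
contact_force: [-0.0, -0.3, 0.4]
grip_width: -0.0
```

```bash
python3 - <<'E'
from h import *
from bench import *
o=get_obs();print(o["clock"],o["tcp_pos"],o["orientation"],o["contact_force"])
c=get_calibration("wrist");print(c["xyz"],c["orientation"])
im=grab_frame("wrist")[:,:,::-1].copy();pickle.dump((c,o),open("w1.pkl","wb"));cv2.imwrite("pics/w1.png",im)
cv2.imwrite("pics/w1b.png",crop(im,0,0,560,420,1.42,40))
E
```

```text
0.95 [ 0.42351353 -0.37358141  0.30381305] [-3.13746529e+00  1.58231668e-01  3.82133306e-04] [-0.01905199 -0.30249546  0.41086255]
[ 0.50733135 -0.38174792  0.37314495] [ 1.94145067 -2.14783655 -0.36361331]
```

View pics/w1b.png

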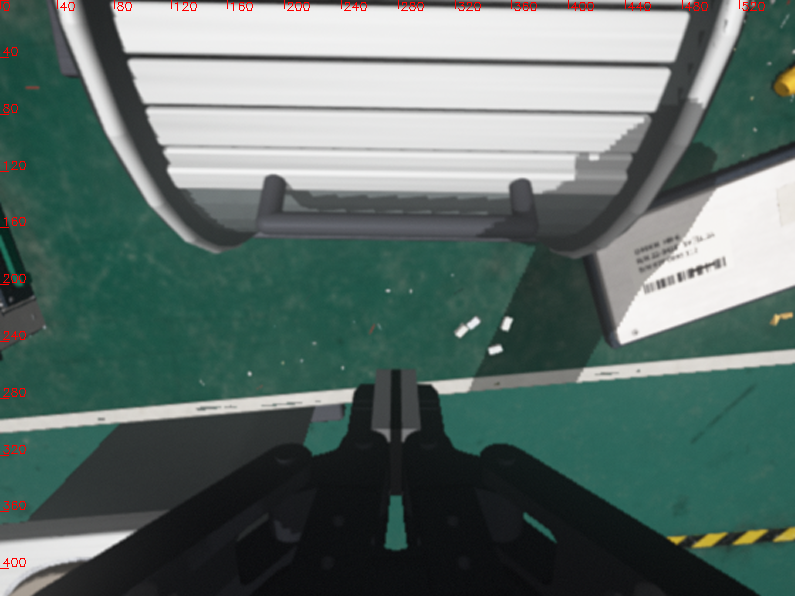

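The wrist view shows the bar running from (258,225) to (537,228) in the enlarged picture, which is nearly square to the tool.

```bash
python3 - <<'E'
from h import *
np.set_printoptions(precision=4,suppress=True)
c,o=pickle.load(open("w1.pkl","rb"))
a=ray(c,(258/1.42-.5,224/1.42-.5),.177);b=ray(c,(537/1.42-.5,227/1.42-.5),.177)
m=(a+b)/2;d=a-b;yaw=np.arctan2(-d[0],d[1]);print(a,b,np.linalg.norm(d),m,yaw)
print("bay",m+R.from_euler('z',yaw).apply([.1071,0,0]))
E
```

```text
[ 0.478  -0.3199  0.177 ] [ 0.4648 -0.4375  0.177 ] 0.11840174866287384 [ 0.4714 -0.3787  0.177 ] -0.11165089195499303
bay [ 0.5778 -0.3906  0.177 ]
```

>>> {"op": "jog_arm", "data": {"plan": [[[0,-0.1,-3.5],0],[[0,0,-3.4],0],[[2.6,-0.3,0],0],[[0.6,0,0],0],[[1.19,-0.13,0.9],0],[[1.19,-0.13,0.8],0],[[1.19,-0.13,0.65],0],[[0,0,0],0]]}}

```text
clock: 1.8
tcp_pos: [0.4911, -0.3841, 0.26]
orientation: [3.135, -0.165, 0.004]
contact_force: [-1.2, 1.0, 1.8]
grip_width: 0.0
```

>>> {"op": "jog_arm", "data": {"plan": [[[1.19,-0.13,0.5],0],[[1.19,-0.13,0.4],0],[[1.19,-0.13,0.35],0],[[1.19,-0.13,0.2],0],[[1.19,-0.13,0.1],0],[[1.19,-0.13,0],0],[[1.19,-0.13,0],0],[[1.19,-0.13,0.2],0],[[0,0,3],0],[[-2,0.2,4],0],[[-3,0.3,4],0],[[0,0,0],0]]}}

```text
clock: 3.0
tcp_pos: [0.5352, -0.3903, 0.393]
orientation: [3.131, -0.168, 0.013]
contact_force: [0.9, -0.1, 0.1]
grip_width: 0.0002
```

```bash
python3 - <<'E'
from h import *
from bench import *
o=get_obs();print(o["clock"],o["tcp_pos"],o["contact_force"])
c=get_calibration("wrist")
im=grab_frame("wrist")[:,:,::-1].copy();pickle.dump((c,o),open("w2.pkl","wb"));cv2.imwrite("pics/w2.png",im)
cv2.imwrite("pics/w2b.png",crop(im,0,0,560,420,1.42,40))
E
```

```text
3.0 [ 0.5352072  -0.39026774  0.39302087] [ 0.92881094 -0.08234627  0.12085579]
```

View pics/w2b.png

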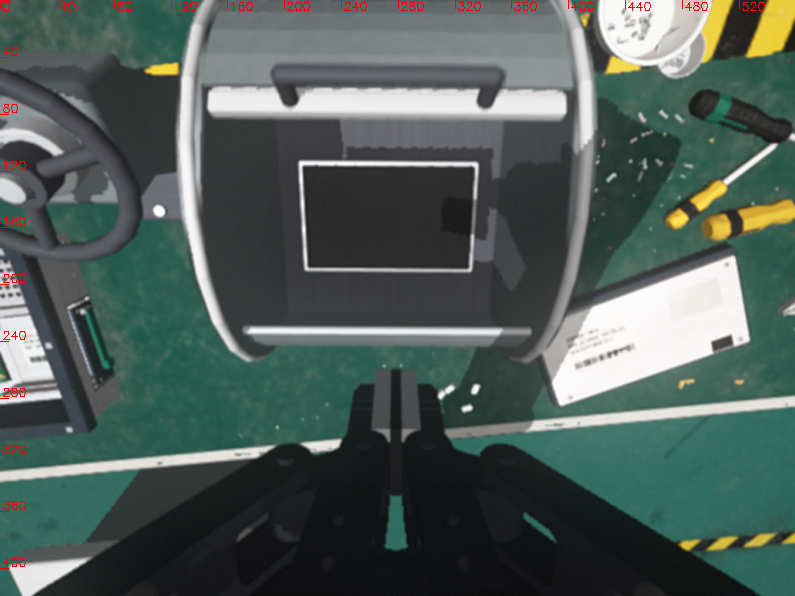

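The shutter is fully open, with its bar at the back. The table is outlined at (299,162), (477,163), (472,270) and (304,269).

```bash
python3 - <<'E'
from h import *
np.set_printoptions(precision=4,suppress=True)
c,o=pickle.load(open("w2.pkl","rb"))
for z in(.103,.107,.11):
    q=[ray(c,(u/1.42-.5,v/1.42-.5),z) for u,v in[(299,161),(477,162),(473,270.5),(303,269.5)]]
    q=np.array(q);m=q.mean(0);w=(q[0]-q[1]+q[3]-q[2])/2;d=(q[0]-q[3]+q[1]-q[2])/2
    print(z,m,np.linalg.norm(w),np.linalg.norm(d),np.arctan2(-w[0],w[1]),np.arctan2(d[1],d[0]))
    print(' bay',m+R.from_euler('z',-.11).apply([.017,0,0]))
# bar in open pose: phi=128.2deg
a=ray(c,(273/1.42-.5,76/1.42-.5),.184);b=ray(c,(504/1.42-.5,77/1.42-.5),.184);m=(a+b)/2;d=a-b;print(m,np.arctan2(-d[0],d[1]),m-R.from_euler('z',-.11).apply([.099,0,0]))
q=[ray(c,(u/1.42-.5,v/1.42-.5),.152) for u,v in[(243,330),(531,330)]];m=(q[0]+q[1])/2;d=q[0]-q[1];print(m,np.arctan2(-d[0],d[1]),m+R.from_euler('z',-.11).apply([.09,0,0]))
E
```

```text
0.103 [ 0.5623 -0.3882  0.103 ] 0.1344791499453438 0.08364460435454012 -0.1138504521649034 -0.11274522250767396
 bay [ 0.5792 -0.39    0.103 ]
0.107 [ 0.5629 -0.3883  0.107 ] 0.13298532347857006 0.08271546014267961 -0.11385045216490357 -0.11274522250767324
 bay [ 0.5798 -0.3901  0.107 ]
0.11 [ 0.5634 -0.3884  0.11  ] 0.1318649536284897 0.08201860198378426 -0.11385045216490364 -0.11274522250767313
 bay [ 0.5803 -0.3902  0.11  ]
[ 0.6514 -0.3995  0.184 ] -0.11067567782314841 [ 0.553  -0.3886  0.184 ]
[ 0.4894 -0.3798  0.152 ] -0.10937434400460659 [ 0.5789 -0.3897  0.152 ]
```

>>> {"op": "jog_arm", "data": {"plan": [[[0,4.8,1],0.119],[[0,4.8,0],0.119],[[0,4.8,0],0.119],[[0,4.8,0],0.119],[[0,4.8,0],0.119],[[0,4.8,0],0.119],[[0,4.8,0],0.119],[[0,4.8,0],0.119]], "hand": 6.5}}

```text
clock: 3.85
tcp_pos: [0.5358, -0.0012, 0.3948]
orientation: [-2.858, -1.3, 0.001]
contact_force: [0.7, -0.3, 0.1]
grip_width: 0.0652
```

>>> {"op": "jog_arm", "data": {"plan": [[[0,4.8,0],0.119],[[0,4.8,0],0.119],[[0,4.8,0],0.119],[[-0.5,4.8,0],0.119],[[-0.5,4.8,0],0.119],[[-0.5,4.8,0],0.119],[[-0.5,4.8,0],0.119],[[0,0,0],0],[[0,0,0],0]]}}

```text
clock: 4.75
tcp_pos: [0.515, 0.334, 0.3944]
orientation: [-2.091, -2.342, 0.002]
contact_force: [0.4, -1.2, -0.8]
grip_width: 0.0648
```

```bash
python3 - <<'E'
from h import *
from bench import *
o=get_obs();print(o["clock"],o["tcp_pos"],o["orientation"],o["contact_force"])
c=get_calibration("wrist")
im=grab_frame("wrist")[:,:,::-1].copy();pickle.dump((c,o),open("w3.pkl","wb"));cv2.imwrite("pics/w3.png",im)
b=grab_frame("side")[:,:,::-1].copy()
a=crop(im,0,0,560,420,1.42,40)
a[300:596,0:296]=cv2.resize(b[95:210,195:310],(296,296))
cv2.imwrite("pics/w3b.png",a)
E
```

```text
4.75 [0.51495163 0.333996   0.39435356] [-2.09070655 -2.34180572  0.00240812] [ 0.38281679 -1.16525071 -0.78854489]
```

View pics/w3b.png

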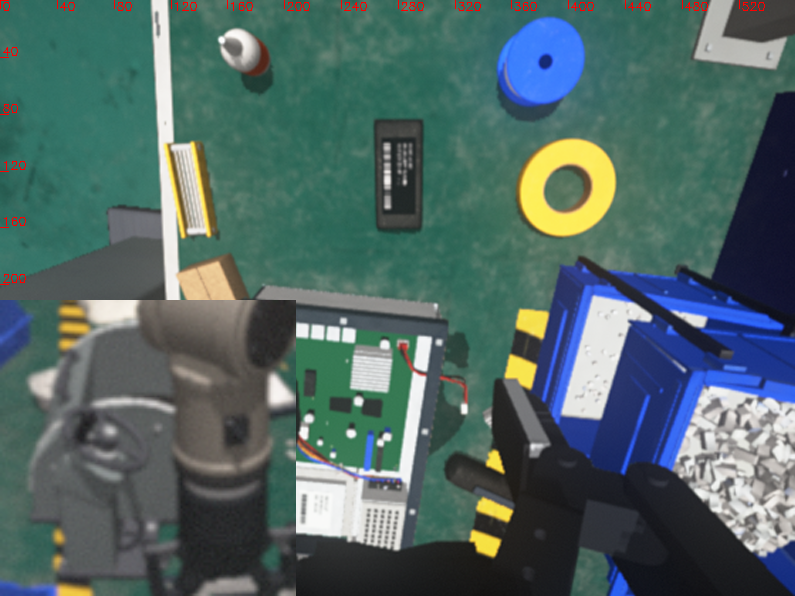

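The wrist view shows the brick's top face at (376,120), (423,121), (422,229) and (377,228). The inset side view no longer shows any white slats, so the shutter is still open.

```bash
python3 - <<'E'
from h import *
np.set_printoptions(precision=4,suppress=True)
c,o=pickle.load(open("w3.pkl","rb"))
q=np.array([ray(c,(u/1.42-.5,v/1.42-.5),.03) for u,v in[(376,120),(423,121),(422,228),(377,227)]])
print(q);m=q.mean(0);w=(q[0]-q[1]+q[3]-q[2])/2;d=(q[0]-q[3]+q[1]-q[2])/2
print(m,np.linalg.norm(w),np.linalg.norm(d),np.arctan2(w[1],w[0]),np.arctan2(d[1],d[0])-np.pi/2)
r=R.from_rotvec(o["orientation"]).as_matrix();print("jaw",np.arctan2(r[1,1],r[0,1]), "tool z",r[:,2])
E
```

```text
[[0.4849 0.4299 0.03  ]
 [0.5258 0.4337 0.03  ]
 [0.5372 0.3404 0.03  ]
 [0.4951 0.3365 0.03  ]]
[0.5107 0.3852 0.03  ] 0.041666380722690625 0.09398814627862745 -3.0494856498501406 0.11547919270408746
jaw 0.1131787779863064 tool z [-0.0027  0.0004 -1.    ]
```

>>> {"op": "jog_arm", "data": {"plan": [[[-0.2,2.5,-4.5],0],[[-0.2,2.6,-4.5],0],[[0,0,-4.5],0],[[0,0,-4.5],0],[[0,0,-4.5],0],[[0,0,-4.5],0],[[0,0,-3],0],[[0,0,-1.2],0],[[0,0,0],0]]}}

```text
clock: 5.75
tcp_pos: [0.512, 0.3795, 0.0855]
orientation: [2.098, 2.338, -0.005]
contact_force: [-0.1, 0.8, 0.0]
grip_width: 0.0649
```

```bash
python3 - <<'E'
from h import *
from bench import *
o=get_obs();print(o["tcp_pos"],o["contact_force"])
im=grab_frame("side")[:,:,::-1].copy();w=grab_frame("wrist")[:,:,::-1].copy()
a=crop(im,240,270,90,105,5.7);b=cv2.resize(w[:,150:560],None,fx=.68,fy=.68)
b=cv2.copyMakeBorder(b,0,a.shape[0]-b.shape[0],0,0,cv2.BORDER_CONSTANT)
cv2.imwrite("pics/g1.png",np.hstack([a,b]))
E
```

```text
[0.51201203 0.37947346 0.08545158] [-0.12371251  0.77705092  0.01055987]
```

View pics/g1.png

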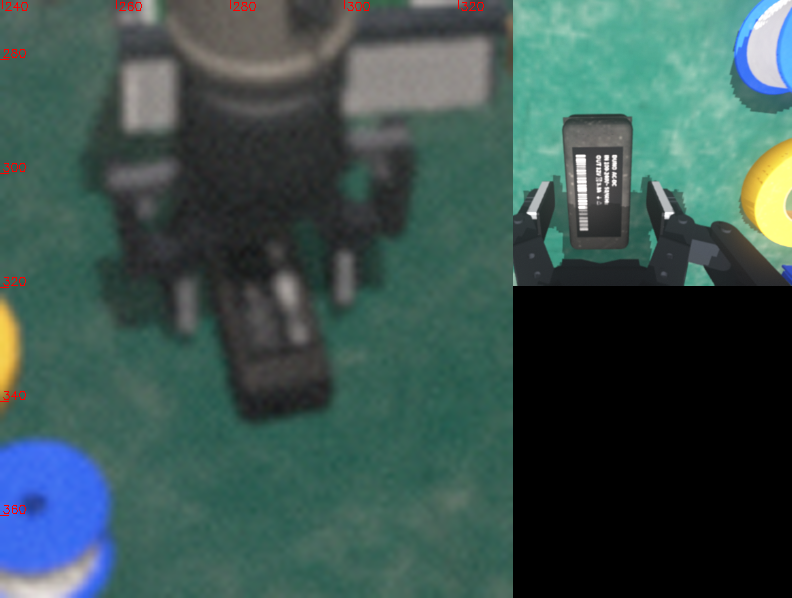

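The brick sits between the open fingers, roughly centred along its length. Closing now.

>>> {"op": "jog_arm", "data": {"plan": [[[0,0.2,0],0],[[0,0,0],0],[[0,0,0],0]]}}

```text
clock: 6.15
tcp_pos: [0.5123, 0.3837, 0.0882]
orientation: [2.096, 2.34, 0.003]
contact_force: [-0.1, 0.2, -0.4]
grip_width: 0.0652
```

>>> {"op": "jog_arm", "data": {"plan": [[[0,0,0],0],[[0,0,0],0],[[0,0,0],0],[[0,0,0],0],[[0,0,0],0]], "hand": 3.5, "grip_force": 40}}

```text
clock: 6.65
tcp_pos: [0.512, 0.3834, 0.0875]
orientation: [2.096, 2.34, 0.001]
contact_force: [-0.9, -0.5, 5.4]
grip_width: 0.043
```

The fingers closed, but they hold the brick a bit high. I'll regrip about 9 mm lower.

>>> {"op": "jog_arm", "data": {"plan": [[[0,0,0],0],[[0,0,0],0],[[0,0,-0.5],0],[[0,0,-0.4],0],[[0,0,0],0],[[0,0,0],0]], "hand": 6}}

```text
clock: 7.25
tcp_pos: [0.5117, 0.3831, 0.0775]
orientation: [-2.096, -2.34, 0.001]
contact_force: [0.6, -0.5, 0.3]
grip_width: 0.0604
```

>>> {"op": "jog_arm", "data": {"plan": [[[0,0,0],0],[[0,0,0],0],[[0,0,0],0],[[0,0,0],0],[[0,0,0],0]], "hand": 3.5, "grip_force": 50}}

```text
clock: 7.75
tcp_pos: [0.5121, 0.3834, 0.0782]
orientation: [2.096, 2.34, 0.001]
contact_force: [0.3, 0.3, 2.5]
grip_width: 0.0428
```

>>> {"op": "jog_arm", "data": {"plan": [[[0,0,2],0],[[0,0,4],0],[[0,0,5],0],[[0,0,5],0],[[0,0,5],0],[[0,0,5],0],[[0,0,5],0],[[0,0,4],0],[[0,-2,0],0],[[0.3,-4,0],-0.014],[[0.3,-4,0],-0.014],[[0.3,-4,0],-0.014]]}}

```text
clock: 8.95
tcp_pos: [0.5203, 0.2415, 0.4271]
orientation: [-2.144, -2.295, 0.003]
contact_force: [0.2, 0.5, -2.3]
grip_width: 0.043
```

>>> {"op": "jog_arm", "data": {"plan": [[[0.3,-4,0],-0.014],[[0.3,-4,0],-0.014],[[0.3,-4,0],-0.014],[[0.3,-4,0],-0.014],[[0.3,-4,0],-0.014],[[0.3,-4,0],-0.014],[[0.3,-4,0],-0.014],[[0.3,-4,0],-0.014],[[0.3,-4,0],-0.014],[[0.3,-4,0],-0.014],[[0.3,-4,0],-0.014],[[0.3,-4,0],-0.014]]}}

```text
clock: 10.15
tcp_pos: [0.5563, -0.2382, 0.4272]
orientation: [-2.329, -2.106, 0.001]
contact_force: [0.2, 0.0, -2.2]
grip_width: 0.0428
```

>>> {"op": "jog_arm", "data": {"plan": [[[0.3,-4,0],-0.014],[[0.3,-3,0],-0.001],[[0,-2,0],0],[[0,0,0],0],[[0,0,0],0],[[0,0,0],0]]}}

```text
clock: 10.75
tcp_pos: [0.5633, -0.3248, 0.4278]
orientation: [-2.342, -2.093, -0.001]
contact_force: [-0.4, 0.2, -1.8]
grip_width: 0.0434
```

```bash
python3 - <<'E'
from h import *
from bench import *
o=get_obs();print(o["clock"],o["tcp_pos"],o["orientation"],o["contact_force"])
r=R.from_rotvec(o["orientation"]).as_matrix();print("jaw",np.arctan2(r[1,1],r[0,1]), "tool z",r[:,2])
c=get_calibration("wrist")
im=grab_frame("wrist")[:,:,::-1].copy();pickle.dump((c,o),open("w4.pkl","wb"));cv2.imwrite("pics/w4.png",im)
cv2.imwrite("pics/w4b.png",crop(im,0,0,560,420,1.42,40))
E
```

```text
10.75 [ 0.56333576 -0.32478379  0.42784497] [-2.34201690e+00 -2.09260545e+00 -1.20646268e-03] [-0.39189577  0.19473166 -1.77369749]
jaw -0.1123652759581259 tool z [-1.70152444e-05  1.17211514e-03 -9.99999313e-01]
```

View pics/w4b.png

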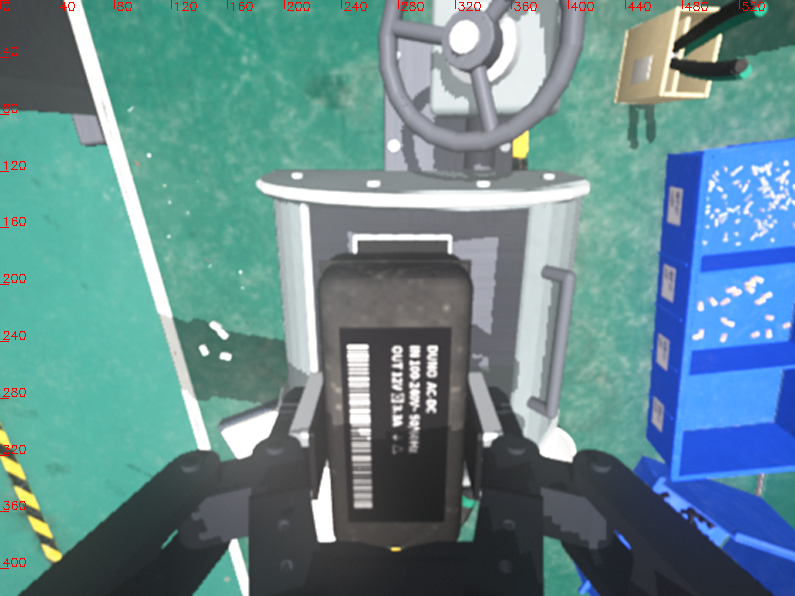

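```bash
python3 - <<'E'
from h import *
np.set_printoptions(precision=4,suppress=True)
c,o=pickle.load(open("w4.pkl","rb"));t=o["tcp_pos"];r=R.from_euler('z',-.1124)
for z in(t[2]-.048,t[2]-.063,t[2]-.078):
  for u,v in[(396,255),(396,266),(396,546),(320,400),(470,400),(323,285),(470,285)]:
    print(round(z-t[2],3),(u,v),r.inv().apply(ray(c,(u/1.42-.5,v/1.42-.5),z)-t))
for z in(.103,.107):
  q=[ray(c,(u/1.42-.5,v/1.42-.5),z) for u,v in((353.5,235.5),(451,236))];m=(q[0]+q[1])/2;print("table +y edge",q,m+R.from_euler('z',-.112).apply([0,-.065,0]))
E
```

```text
-0.048 (396, 255) [-0.0005  0.0559 -0.048 ]
-0.048 (396, 266) [-0.0005  0.053  -0.048 ]
-0.048 (396, 546) [-0.0005 -0.0421 -0.048 ]
-0.048 (320, 400) [-0.0226  0.0128 -0.048 ]
-0.048 (470, 400) [ 0.0209  0.0128 -0.048 ]
-0.048 (323, 285) [-0.0199  0.0478 -0.048 ]
-0.048 (470, 285) [ 0.0191  0.0478 -0.048 ]
-0.063 (396, 255) [-0.0005  0.0522 -0.063 ]
-0.063 (396, 266) [-0.0005  0.0489 -0.063 ]
-0.063 (396, 546) [-0.0006 -0.0583 -0.063 ]
-0.063 (320, 400) [-0.0254  0.0036 -0.063 ]
-0.063 (470, 400) [ 0.0236  0.0036 -0.063 ]
-0.063 (323, 285) [-0.0224  0.043  -0.063 ]
-0.063 (470, 285) [ 0.0216  0.043  -0.063 ]
-0.078 (396, 255) [-0.0006  0.0485 -0.078 ]
-0.078 (396, 266) [-0.0006  0.0448 -0.078 ]
-0.078 (396, 546) [-0.0006 -0.0745 -0.078 ]
-0.078 (320, 400) [-0.0282 -0.0056 -0.078 ]
-0.078 (470, 400) [ 0.0263 -0.0056 -0.078 ]
-0.078 (323, 285) [-0.0249  0.0383 -0.078 ]
-0.078 (470, 285) [ 0.0241  0.0383 -0.078 ]
table +y edge [array([ 0.5269, -0.3159,  0.103 ]), array([ 0.6101, -0.3257,  0.103 ])] [ 0.5612 -0.3854  0.103 ]
table +y edge [array([ 0.5274, -0.3151,  0.107 ]), array([ 0.6097, -0.3248,  0.107 ])] [ 0.5612 -0.3846  0.107 ]
```

>>> {"op": "jog_arm", "data": {"plan": [[[-0.1,-3.3,0],0],[[0,-3.3,0],0],[[0,0,-4],0],[[0,0,-5],0],[[0,0,-5],0],[[0,0,-4.5],0],[[0,0,-3],0],[[0,0,-1],0],[[0,0,0],0],[[0,0,0],0]]}}

```text
clock: 11.8
tcp_pos: [0.5632, -0.3929, 0.2051]
orientation: [2.343, 2.089, 0.002]
contact_force: [0.1, 0.0, -0.7]
grip_width: 0.043
```

>>> {"op": "jog_arm", "data": {"plan": [[[-0.1,0.2,-0.6],0],[[0,0,-0.5],0],[[0,0,0],0],[[0,0,-0.3],0],[[0,0,0],0]]}}

```text
clock: 12.3
tcp_pos: [0.5608, -0.3908, 0.1887]
orientation: [-2.345, -2.09, 0.0]
contact_force: [-0.4, 0.4, -2.1]
grip_width: 0.0434
```

>>> {"op": "jog_arm", "data": {"plan": [[[0.1,0,-0.3],0],[[0,0,0],0],[[0,0,0],0]]}}

```text
clock: 12.6
tcp_pos: [0.562, -0.3907, 0.1858]
orientation: [-2.345, -2.09, -0.0]
contact_force: [0.1, 0.5, -1.5]
grip_width: 0.0432
```

>>> {"op": "jog_arm", "data": {"plan": [[[0,0,-0.2],0],[[0,0,0],0]]}}

```text
clock: 12.8
tcp_pos: [0.5621, -0.3909, 0.184]
orientation: [2.345, 2.09, 0.0]
contact_force: [0.2, 0.1, -0.9]
grip_width: 0.043
```

>>> {"op": "jog_arm", "data": {"plan": [[[0,0,-0.2],0],[[0,0,0],0]]}}

```text
clock: 13.0
tcp_pos: [0.5621, -0.3909, 0.184]
orientation: [2.345, 2.089, 0.0]
contact_force: [-3.1, 1.9, 10.6]
grip_width: 0.0428
```

>>> {"op": "jog_arm", "data": {"plan": [[[0,0,0],0],[[0,0,0],0],[[0,0,0],0],[[0,0,0.6],0],[[0,0,1.5],0],[[0,0,3],0],[[0,0,4],0],[[0,0,4],-0.12],[[0,0,4],-0.14],[[0,0,4],-0.14]], "hand": 5.8}}

```text
clock: 14.0
tcp_pos: [0.5617, -0.3906, 0.3963]
orientation: [2.717, 1.574, 0.002]
contact_force: [0.8, -0.9, 0.6]
grip_width: 0.0581
```

>>> {"op": "jog_arm", "data": {"plan": [[[-0.5,1,1],-0.14],[[-1,1,0],-0.14],[[-1,1,0],-0.14],[[-1,1,0],-0.14],[[-1,1,0],-0.14],[[-1,2,0],-0.14],[[-1,2,0],-0.14],[[0,0,0],-0.14],[[0,0,0],-0.045],[[0,0,0],0],[[0,0,0],0]]}}

```text
clock: 15.1
tcp_pos: [0.497, -0.3007, 0.4038]
orientation: [3.137, -0.169, 0.002]
contact_force: [0.1, 0.1, 0.0]
grip_width: 0.0583
```

```bash
python3 - <<'E'
from h import *
from bench import *
o=get_obs();print(o["clock"],o["tcp_pos"],o["orientation"],o["contact_force"])
r=R.from_rotvec(o["orientation"]).as_matrix();print("jaw",np.arctan2(r[1,1],r[0,1]))
c=get_calibration("wrist")
im=grab_frame("wrist")[:,:,::-1].copy();pickle.dump((c,o),open("w5.pkl","wb"));cv2.imwrite("pics/w5.png",im)
cv2.imwrite("pics/w5b.png",crop(im,0,0,560,420,1.42,40))
E
```

```text
15.1 [ 0.49698788 -0.30072356  0.40382074] [ 3.13676260e+00 -1.68890464e-01  1.86819957e-03] [0.05122806 0.14844086 0.02105842]
jaw -1.6783771509783254
```

View pics/w5b.png

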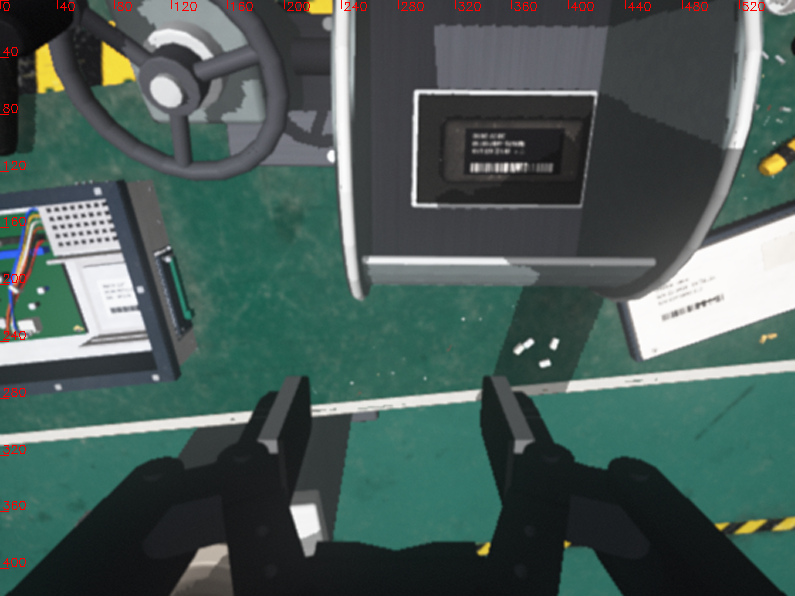

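The brick lies flat on the table, inside the outline (415,91)–(583,207). The wheel's hub cap is at (166,91), and I'll triangulate it against the earlier picture.

```bash
python3 - <<'E'
from h import *
from scipy.optimize import least_squares
np.set_printoptions(precision=4,suppress=True)
c4,_=pickle.load(open("w4.pkl","rb"));c5,o=pickle.load(open("w5.pkl","rb"));c2,_=pickle.load(open("w2.pkl","rb"))
f=lambda u,v:(u/1.42-.5,v/1.42-.5)
ob=[(c4,f(464,36)),(c5,f(166,91)),(c2,f(8,188))]
for n in(2,3):
  r=least_squares(lambda P:np.concatenate([proj(c,P)[0]-uv for c,uv in ob[:n]]),[.6,-.19,.2]);print("hub",r.x,r.fun)
  H=r.x
  yaw=-.112;rb=R.from_euler('z',yaw);n_=rb.apply([-.469,0,.883])
  W=H+n_*(.2-H[2])/.883;print("wheel centre",W,"in bay",rb.inv().apply(W-[.5797,-.39,0]))
  e1=rb.apply([.883,0,.469]);e2=rb.apply([0,1,0])
  for a in(40,47,54):
    t=np.radians(a);P=W+.032*n_+.055*(np.cos(t)*e1+np.sin(t)*e2);print(a,P,"w5px",1.42*(proj(c5,P)[0]+.5),"w2",1.42*(proj(c2,P)[0]+.5))
  rim=np.array([W+.061*(np.cos(t)*e1+np.sin(t)*e2) for t in np.radians(range(180,360,30))]);print(1.42*(proj(c5,rim)+.5).round(1))
# brick vs table
q=np.array([ray(c5,f(u,v),.106) for u,v in[(415,91),(597,93),(583,207),(413,206)]]);m=q.mean(0);print("table",m)
b=np.array([ray(c5,f(u,v),.136) for u,v in[(444,117),(443,182)]]);print("brick left edge",b, rb.inv().apply(b.mean(0)-m))
im=cv2.cvtColor(cv2.imread("pics/w5.png"),cv2.COLOR_BGR2GRAY)
rows=im[88:124,300:420]
print(im[95:120,395:422].mean(0).round(0),"cols395+");print(im[76:136,340:380].mean(1).round(0),"rows76+")
E
```

```text
hub [ 0.6155 -0.1925  0.2091] [ 0.3456 -0.0397  0.0568  0.2929]
wheel centre [ 0.6203 -0.1931  0.2   ] in bay [0.0184 0.2002 0.2   ]
40 [ 0.6463 -0.1604  0.248 ] w5px [29.5157 13.0688] w2 [-157.9848  134.5816]
47 [ 0.6428 -0.1551  0.2458] w5px [24.3577 25.126 ] w2 [-160.0865  144.3692]
54 [ 0.6388 -0.1504  0.2434] w5px [21.4903 38.1795] w2 [-159.7006  154.9825]
[[206.184 181.192]
 [251.482 170.116]
 [281.16  136.604]
 [286.272  83.638]
 [259.008  20.164]
 [199.226 -35.074]]
hub [ 0.6157 -0.1927  0.2101] [ 0.8029 -0.085  -0.4032 -0.164   0.5369  0.8668]
wheel centre [ 0.621  -0.1933  0.2   ] in bay [0.0191 0.2001 0.2   ]
40 [ 0.6471 -0.1606  0.248 ] w5px [29.4093 11.0792] w2 [-158.2947  132.7886]
47 [ 0.6435 -0.1553  0.2458] w5px [24.2469 23.1846] w2 [-160.3938  142.6165]
54 [ 0.6395 -0.1506  0.2434] w5px [21.3782 36.2896] w2 [-160.002   153.2731]
[[206.326 180.056]
 [251.624 168.838]
 [281.302 135.326]
 [286.414  82.076]
 [259.15   18.46 ]
 [199.368 -37.062]]
table [ 0.5612 -0.3877  0.106 ]
brick left edge [[ 0.5894 -0.3431  0.136 ]
 [ 0.5466 -0.3392  0.136 ]] [0.0015 0.047  0.03  ]
[29. 35. 39. 41. 41. 41. 42. 43. 43. 42. 40. 38. 35. 32. 30. 28. 32. 45.
 65. 76. 73. 60. 50. 47. 47. 47. 47.] cols395+
[ 48.  48.  48.  48.  48.  45.  39.  36.  41.  51.  59.  64.  68.  66.
  50.  37.  34.  41.  56.  64.  62.  50.  43.  66.  99. 103.  79.  50.
  50.  68.  76.  68.  49.  36.  33.  33.  32.  34.  68. 123. 142. 141.
 139. 132. 109.  66.  39.  48.  55.  54.  49.  41.  34.  35.  37.  35.
  34.  33.  33.  33.] rows76+
```

>>> {"op": "jog_arm", "data": {"plan": [[[3.6,3.6,0],0],[[3.6,3.6,0],0],[[3.6,3.7,0],0],[[3.5,3.7,0],0],[[0,0,0],0],[[0,0,-2],0],[[0,0,-2],0],[[0,0,-1],0],[[0,0,0],0],[[0,0,0],0]]}}

```text
clock: 16.15
tcp_pos: [0.637, -0.1582, 0.3536]
orientation: [3.137, -0.172, 0.001]
contact_force: [-0.6, 0.2, 0.2]
grip_width: 0.0578
```

```bash
python3 - <<'E'
from h import *
from bench import *
o=get_obs();print(o["clock"],o["tcp_pos"],o["contact_force"])
c=get_calibration("wrist")
im=grab_frame("wrist")[:,:,::-1].copy();pickle.dump((c,o),open("w6.pkl","wb"));cv2.imwrite("pics/w6.png",im)
cv2.imwrite("pics/w6b.png",crop(im,0,0,560,420,1.42,40))
E
```

```text
16.15 [ 0.63703577 -0.15821414  0.35362965] [-0.61519052  0.15621808  0.24360842]
```

View pics/w6b.png

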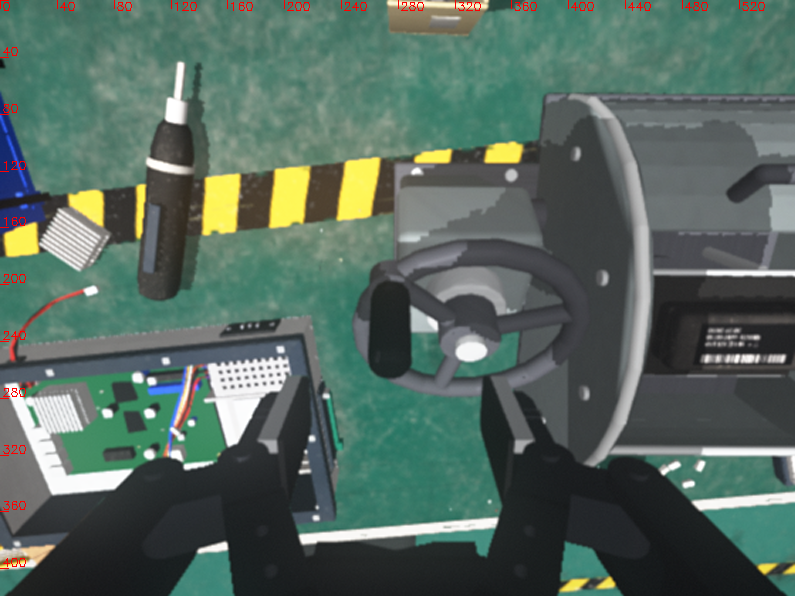

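The crank grip is at (388,270)–(388,375), centred between the fingers at about x = 395. The wheel's hub is at (470,345).

```bash
cat >> h.py <<'E'
yaw=-.112;rb=R.from_euler('z',yaw);N=rb.apply([-.469,0,.883]);E1=rb.apply([.883,0,.469]);E2=rb.apply([0,1,0])
W=np.array([.6207,-.1932,.2])
def crank(a,out=.032): return W+out*N+.055*(np.cos(a)*E1+np.sin(a)*E2)
E
python3 - <<'E'
from h import *
np.set_printoptions(precision=4,suppress=True)
c,o=pickle.load(open("w6.pkl","rb"))
P=lambda p:(1.42*(proj(c,p)[0]+.5)).round(1)
print("hub",P(W+.0103*N))
for a in(40,44,48,52,56,60,64):
    t=np.radians(a);print(a,P(crank(t,.0)),P(crank(t,.05)),crank(t,.038)+[0,0,.054])
E
```

```text
hub [469.  347.8]
40 [399.8 273.8] [400.3 365.2] [ 0.6439 -0.1602  0.3073]
44 [393.5 277.8] [392.8 369. ] [ 0.642  -0.1571  0.3061]
48 [387.8 282. ] [386. 373.] [ 0.6399 -0.1542  0.3048]
52 [382.6 286.4] [379.9 377.2] [ 0.6375 -0.1515  0.3034]
56 [377.9 291. ] [374.4 381.5] [ 0.6351 -0.1489  0.302 ]
60 [373.9 295.7] [369.7 385.8] [ 0.6324 -0.1466  0.3005]
64 [370.4 300.5] [365.6 390.3] [ 0.6297 -0.1445  0.2989]
```

>>> {"op": "jog_arm", "data": {"plan": [[[0.3,0.3,-2],0],[[0,0,-2],0],[[0,0,-0.9],0],[[0,0,0],0],[[0,0,0],0]]}}

```text
clock: 16.7
tcp_pos: [0.6403, -0.1552, 0.3051]
orientation: [3.137, -0.172, 0.002]
contact_force: [0.4, 0.5, 0.5]
grip_width: 0.0581
```

>>> {"op": "jog_arm", "data": {"plan": [[[0,0,0],0],[[0,0,0],0],[[0,0,0],0],[[0,0,0],0],[[0,0,0],0],[[0,0,0],0]], "hand": 1.2, "grip_force": 25}}

```text
clock: 17.3
tcp_pos: [0.6399, -0.1554, 0.3042]
orientation: [3.136, -0.172, 0.001]
contact_force: [-0.5, -1.4, 1.6]
grip_width: 0.0171
```

```bash
python3 - <<'E'
from h import *
from bench import *
o=get_obs();t=o["tcp_pos"];print(o["clock"],t,o["contact_force"],o["grip_width"])
# offset of tcp from nominal, nearest angle
A=np.radians(np.arange(30,70,.5));d=[np.linalg.norm((crank(a,.038)+[0,0,.054]-t)[:2]) for a in A];a0=A[np.argmin(d)];print(np.degrees(a0),t-crank(a0,.038)-[0,0,.054])
def plan(a0,step,n):
    p=[crank(np.radians(a0-step*i),.038) for i in range(n+1)];return [[round(float(v),2) for v in (p[i+1]-p[i])*100] for i in range(n)]
for s in (12,):
    for k in range(3): print(a0*57.3-120*k,[[r,0] for r in plan(np.degrees(a0)-120*k,12,10)])
E
```

```text
17.3 [ 0.63988516 -0.15536861  0.30417153] [-0.47962198 -1.39015949  1.64700974] 0.017115916462433666
47.0 [-0.00051396 -0.0004311  -0.00097461]
47.00346208545929 [[[0.56, -0.94, 0.35], 0], [[0.38, -1.05, 0.26], 0], [[0.17, -1.13, 0.16], 0], [[-0.04, -1.15, 0.05], 0], [[-0.25, -1.12, -0.07], 0], [[-0.45, -1.04, -0.18], 0], [[-0.63, -0.92, -0.28], 0], [[-0.78, -0.76, -0.37], 0], [[-0.9, -0.56, -0.44], 0], [[-0.98, -0.34, -0.5], 0]]
-72.99653791454071 [[[-1.01, -0.11, -0.53], 0], [[-1.01, 0.13, -0.54], 0], [[-0.95, 0.37, -0.53], 0], [[-0.86, 0.59, -0.49], 0], [[-0.73, 0.78, -0.43], 0], [[-0.56, 0.94, -0.35], 0], [[-0.38, 1.05, -0.26], 0], [[-0.17, 1.13, -0.16], 0], [[0.04, 1.15, -0.05], 0], [[0.25, 1.12, 0.07], 0]]
-192.9965379145407 [[[0.45, 1.04, 0.18], 0], [[0.63, 0.92, 0.28], 0], [[0.78, 0.76, 0.37], 0], [[0.9, 0.56, 0.44], 0], [[0.98, 0.34, 0.5], 0], [[1.01, 0.11, 0.53], 0], [[1.01, -0.13, 0.54], 0], [[0.95, -0.37, 0.53], 0], [[0.86, -0.59, 0.49], 0], [[0.73, -0.78, 0.43], 0]]
```

>>> {"op": "jog_arm", "data": {"plan": [[[0.56,-0.94,0.35],0],[[0.38,-1.05,0.26],0],[[0.17,-1.13,0.16],0],[[-0.04,-1.15,0.05],0],[[-0.25,-1.12,-0.07],0],[[-0.45,-1.04,-0.18],0]]}}

```text
clock: 17.9
tcp_pos: [0.6438, -0.2204, 0.3099]
orientation: [3.137, -0.172, 0.003]
contact_force: [0.3, 2.7, 1.5]
grip_width: 0.0171
```

>>> {"op": "jog_arm", "data": {"plan": [[[-0.63,-0.92,-0.28],0],[[-0.78,-0.76,-0.37],0],[[-0.9,-0.56,-0.44],0],[[-0.98,-0.34,-0.5],0],[[-1.01,-0.11,-0.53],0],[[-1.01,0.13,-0.54],0],[[-0.95,0.37,-0.53],0],[[-0.86,0.59,-0.49],0],[[-0.73,0.78,-0.43],0],[[-0.56,0.94,-0.35],0]]}}

```text
clock: 18.9
tcp_pos: [0.5585, -0.218, 0.2646]
orientation: [3.136, -0.173, -0.001]
contact_force: [1.4, -1.5, 3.0]
grip_width: 0.0167
```

```bash
cat > ang.py <<'E'
from h import *
from bench import *
np.set_printoptions(precision=4,suppress=True)
o=get_obs();t=o["tcp_pos"];d=t-W-.038*N-[0,0,.054]
a=np.degrees(np.arctan2(d@E2,d@E1));A=np.radians(a);T=np.sin(A)*E1-np.cos(A)*E2
print("t",o["clock"],"ang",a,"radius",np.hypot(d@E1,d@E2),"axial",d@N,"F",o["contact_force"],"tangential",o["contact_force"]@T,"grip",o["grip_width"])
E
python3 ang.py
```

```text
t 18.9 ang -146.18890342837287 radius 0.056780715709662845 axial -0.0008724849373079649 F [ 1.3973 -1.5213  2.9687] tangential -2.6669082158806705 grip 0.01670221198486541
```

>>> {"op": "jog_arm", "data": {"plan": [[[-0.38,1.05,-0.26],0],[[-0.17,1.13,-0.16],0],[[0.04,1.15,-0.05],0],[[0.25,1.12,0.07],0],[[0.45,1.04,0.18],0],[[0.63,0.92,0.28],0],[[0.78,0.76,0.37],0],[[0.9,0.56,0.44],0],[[0.98,0.34,0.5],0],[[1.01,0.11,0.53],0],[[1.01,-0.13,0.54],0],[[0.95,-0.37,0.53],0]]}}

```text
clock: 20.1
tcp_pos: [0.6241, -0.1405, 0.2944]
orientation: [-3.136, 0.171, 0.004]
contact_force: [-5.0, -0.8, -0.1]
grip_width: 0.0171
```

```bash
python3 ang.py; python3 - <<'E'
from h import *
def plan(a0,step,n):
    p=[crank(np.radians(a0-step*i),.038) for i in range(n+1)];return [[[round(float(v),2) for v in (p[i+1]-p[i])*100],0] for i in range(n)]
# from command angle 71 (=47-336): 24 deg at 12, 48 at 8, then 4-deg steps
print(plan(71,12,2)+plan(47,8,6))
for a in range(-1,-300,-16):print(a,plan(a,4,4))
E
```

```text
t 20.1 ang 72.39205317527446 radius 0.055306194903825275 axial -0.0011058925273288293 F [-4.9538 -0.8118 -0.1009] tangential -3.7003983056502836 grip 0.01705273044175557
[[[0.86, -0.59, 0.49], 0], [[0.73, -0.78, 0.43], 0], [[0.4, -0.61, 0.25], 0], [[0.32, -0.67, 0.21], 0], [[0.23, -0.71, 0.16], 0], [[0.14, -0.75, 0.12], 0], [[0.04, -0.76, 0.07], 0], [[-0.05, -0.77, 0.02], 0]]
-1 [[[-0.06, -0.38, -0.01], 0], [[-0.08, -0.37, -0.02], 0], [[-0.11, -0.37, -0.03], 0], [[-0.13, -0.36, -0.05], 0]]
-17 [[[-0.15, -0.35, -0.06], 0], [[-0.17, -0.34, -0.07], 0], [[-0.19, -0.32, -0.08], 0], [[-0.21, -0.31, -0.09], 0]]
-33 [[[-0.23, -0.29, -0.1], 0], [[-0.25, -0.27, -0.11], 0], [[-0.26, -0.25, -0.12], 0], [[-0.28, -0.23, -0.13], 0]]
-49 [[[-0.29, -0.21, -0.14], 0], [[-0.3, -0.19, -0.15], 0], [[-0.31, -0.16, -0.15], 0], [[-0.32, -0.14, -0.16], 0]]
-65 [[[-0.33, -0.11, -0.17], 0], [[-0.33, -0.09, -0.17], 0], [[-0.34, -0.06, -0.17], 0], [[-0.34, -0.04, -0.18], 0]]
-81 [[[-0.34, -0.01, -0.18], 0], [[-0.34, 0.02, -0.18], 0], [[-0.34, 0.04, -0.18], 0], [[-0.33, 0.07, -0.18], 0]]
-97 [[[-0.33, 0.1, -0.18]
[... 689 characters left out ...]
.06], 0], [[0.17, 0.34, 0.07], 0], [[0.19, 0.32, 0.08], 0]]
-209 [[[0.21, 0.31, 0.09], 0], [[0.23, 0.29, 0.1], 0], [[0.25, 0.27, 0.11], 0], [[0.26, 0.25, 0.12], 0]]
-225 [[[0.28, 0.23, 0.13], 0], [[0.29, 0.21, 0.14], 0], [[0.3, 0.19, 0.15], 0], [[0.31, 0.16, 0.15], 0]]
-241 [[[0.32, 0.14, 0.16], 0], [[0.33, 0.11, 0.17], 0], [[0.33, 0.09, 0.17], 0], [[0.34, 0.06, 0.17], 0]]
-257 [[[0.34, 0.04, 0.18], 0], [[0.34, 0.01, 0.18], 0], [[0.34, -0.02, 0.18], 0], [[0.34, -0.04, 0.18], 0]]
-273 [[[0.33, -0.07, 0.18], 0], [[0.33, -0.1, 0.18], 0], [[0.32, -0.12, 0.18], 0], [[0.31, -0.15, 0.17], 0]]
-289 [[[0.3, -0.17, 0.17], 0], [[0.29, -0.2, 0.16], 0], [[0.27, -0.22, 0.16], 0], [[0.26, -0.24, 0.15], 0]]
```

Total 336° turned so far, with normal drag. Next is up to about 392°, then 4° steps.

>>> {"op": "jog_arm", "data": {"plan": [[[0.86,-0.59,0.49],0],[[0.73,-0.78,0.43],0],[[0.4,-0.61,0.25],0],[[0.32,-0.67,0.21],0],[[0.23,-0.71,0.16],0],[[0.14,-0.75,0.12],0]]}}

```text
clock: 20.7
tcp_pos: [0.6512, -0.1821, 0.3115]
orientation: [-3.136, 0.17, -0.001]
contact_force: [-2.6, 1.8, 1.0]
grip_width: 0.0169
```

>>> {"op": "jog_arm", "data": {"plan": [[[0.04,-0.76,0.07],0],[[-0.05,-0.77,0.02],0]]}}

```text
clock: 20.9
tcp_pos: [0.6512, -0.1978, 0.3126]
orientation: [-3.136, 0.171, -0.002]
contact_force: [-1.5, 2.6, 0.8]
grip_width: 0.0172
```

>>> {"op": "jog_arm", "data": {"plan": [[[-0.06,-0.38,-0.01],0],[[-0.08,-0.37,-0.02],0],[[-0.11,-0.37,-0.03],0],[[-0.13,-0.36,-0.05],0]]}}

```text
clock: 21.3
tcp_pos: [0.6472, -0.2125, 0.3114]
orientation: [3.137, -0.171, 0.002]
contact_force: [1.3, 1.8, 1.7]
grip_width: 0.0171
```

>>> {"op": "jog_arm", "data": {"plan": [[[-0.15,-0.35,-0.06],0],[[-0.17,-0.34,-0.07],0],[[-0.19,-0.32,-0.08],0],[[-0.21,-0.31,-0.09],0]]}}

```text
clock: 21.7
tcp_pos: [0.6397, -0.2261, 0.3082]
orientation: [3.137, -0.172, 0.001]
contact_force: [0.8, 0.8, 2.0]
grip_width: 0.017
```

>>> {"op": "jog_arm", "data": {"plan": [[[-0.23,-0.29,-0.1],0],[[-0.25,-0.27,-0.11],0],[[-0.26,-0.25,-0.12],0],[[-0.28,-0.23,-0.13],0]]}}

```text
clock: 22.1
tcp_pos: [0.6293, -0.2365, 0.3035]
orientation: [3.136, -0.172, 0.001]
contact_force: [1.1, 0.8, 2.4]
grip_width: 0.0169
```

>>> {"op": "jog_arm", "data": {"plan": [[[-0.29,-0.21,-0.14],0],[[-0.3,-0.19,-0.15],0],[[-0.31,-0.16,-0.15],0],[[-0.32,-0.14,-0.16],0]]}}

```text
clock: 22.5
tcp_pos: [0.6169, -0.2435, 0.2974]
orientation: [3.136, -0.172, 0.0]
contact_force: [1.9, -1.5, 1.9]
grip_width: 0.0169
```

>>> {"op": "jog_arm", "data": {"plan": [[[-0.33,-0.11,-0.17],0],[[-0.33,-0.09,-0.17],0],[[-0.34,-0.06,-0.17],0],[[-0.34,-0.04,-0.18],0]]}}

```text
clock: 22.9
tcp_pos: [0.6034, -0.2463, 0.2905]
orientation: [3.137, -0.172, -0.0]
contact_force: [1.3, -2.4, 2.2]
grip_width: 0.0171
```

Now at 488° total, still only drag.

>>> {"op": "jog_arm", "data": {"plan": [[[-0.34,-0.01,-0.18],0],[[-0.34,0.02,-0.18],0],[[-0.34,0.04,-0.18],0],[[-0.33,0.07,-0.18],0]]}}

```text
clock: 23.3
tcp_pos: [0.5899, -0.2449, 0.2832]
orientation: [3.137, -0.172, -0.001]
contact_force: [1.0, -2.5, 1.2]
grip_width: 0.0169
```

>>> {"op": "jog_arm", "data": {"plan": [[[-0.33,0.1,-0.18],0],[[-0.32,0.12,-0.18],0],[[-0.31,0.15,-0.17],0],[[-0.3,0.17,-0.17],0]]}}

```text
clock: 23.7
tcp_pos: [0.5773, -0.2393, 0.2762]
orientation: [3.137, -0.172, -0.001]
contact_force: [0.4, -2.4, 1.3]
grip_width: 0.0168
```

>>> {"op": "jog_arm", "data": {"plan": [[[-0.29,0.2,-0.16],0],[[-0.27,0.22,-0.16],0],[[-0.26,0.24,-0.15],0],[[-0.24,0.26,-0.14],0]]}}

```text
clock: 24.1
tcp_pos: [0.5668, -0.23, 0.2701]
orientation: [-3.137, 0.172, 0.001]
contact_force: [-0.3, -1.7, 1.0]
grip_width: 0.0173
```

>>> {"op": "jog_arm", "data": {"plan": [[[-0.23,0.28,-0.14],0],[[-0.21,0.3,-0.13],0],[[-0.19,0.31,-0.12],0],[[-0.17,0.33,-0.11],0]]}}

```text
clock: 24.5
tcp_pos: [0.5613, -0.222, 0.2674]
orientation: [3.13, -0.175, 0.013]
contact_force: [7.7, -16.7, 6.1]
grip_width: 0.0167
```

The tangential force jumped to about 18 N and the motion stalled, so this looks like the stop. I'll nudge once more to confirm.

>>> {"op": "jog_arm", "data": {"plan": [[[-0.08,0.17,-0.05],0],[[0,0,0],0]]}}

```text
clock: 24.7
tcp_pos: [0.561, -0.2218, 0.2677]
orientation: [3.128, -0.177, 0.017]
contact_force: [7.0, -15.5, 4.3]
grip_width: 0.017
```

```bash
python3 ang.py; python3 - <<'E'
from h import *
def plan(p):return [[[round(float(v),2) for v in (p[i+1]-p[i])*100],0] for i in range(len(p)-1)]
A=np.radians(-147+np.arange(0,110,8));print(plan([crank(a,.038) for a in A]))
E
```

```text
t 24.7 ang -140.8181064277254 radius 0.05561076733100719 axial 0.00042934212577195214 F [  7.0411 -15.5382   4.2913] tangential -17.50257259228705 grip 0.017045519178579726
[[[0.34, -0.65, 0.22], 0], [[0.42, -0.59, 0.25], 0], [[0.49, -0.52, 0.29], 0], [[0.55, -0.44, 0.31], 0], [[0.6, -0.34, 0.34], 0], [[0.64, -0.25, 0.35], 0], [[0.66, -0.14, 0.36], 0], [[0.68, -0.04, 0.36], 0], [[0.68, 0.07, 0.35], 0], [[0.66, 0.18, 0.34], 0], [[0.64, 0.28, 0.32], 0], [[0.6, 0.38, 0.29], 0], [[0.55, 0.46, 0.26], 0]]
```

The stop is confirmed at about −140.5°, which is 547° of turning. The height-based estimate was about 9.4 rad. Backing off to about −50°.

>>> {"op": "jog_arm", "data": {"plan": [[[0.34,-0.65,0.22],0],[[0.42,-0.59,0.25],0],[[0.49,-0.52,0.29],0],[[0.55,-0.44,0.31],0],[[0.6,-0.34,0.34],0],[[0.64,-0.25,0.35],0],[[0.66,-0.14,0.36],0],[[0.68,-0.04,0.36],0],[[0.68,0.07,0.35],0],[[0.66,0.18,0.34],0],[[0.64,0.28,0.32],0],[[0.6,0.38,0.29],0]]}}

```text
clock: 25.9
tcp_pos: [0.6288, -0.2369, 0.3032]
orientation: [3.136, -0.172, 0.002]
contact_force: [-1.5, -2.0, 0.8]
grip_width: 0.0171
```

>>> {"op": "jog_arm", "data": {"plan": [[[0,0,0],0],[[0,0,0],0]]}}

```text
clock: 26.1
tcp_pos: [0.6295, -0.2358, 0.3036]
orientation: [-3.136, 0.169, -0.006]
contact_force: [1.9, -1.0, 2.9]
grip_width: 0.017
```

```bash
python3 ang.py
```

```text
t 26.1 ang -49.609968616952386 radius 0.05433065364444161 axial -0.0005535826850176596 F [ 1.9104 -0.9705  2.8944] tangential -1.8970758089021706 grip 0.016977765935252215
```

>>> {"op": "jog_arm", "data": {"plan": [[[0,0,0],0],[[0,0,0],0],[[0,0,0],0],[[0,0,0.5],0],[[0,0,2],0],[[0,0,4],0],[[0,0,5],0],[[-3,-2,3],0],[[-4,-4,1],0],[[-4,-4,0],0],[[-2,-1,0],0],[[0,0,0],0]], "hand": 4.5}}

```text
clock: 27.3
tcp_pos: [0.5039, -0.3407, 0.4574]
orientation: [3.134, -0.183, -0.0]
contact_force: [0.9, -0.1, -0.0]
grip_width: 0.0447
```

>>> {"op": "jog_arm", "data": {"plan": [[[0,0,0],0],[[0,0,0],0]]}}

```text
clock: 27.5
tcp_pos: [0.509, -0.3357, 0.4563]
orientation: [-3.136, 0.168, -0.001]
contact_force: [0.1, -0.3, 1.0]
grip_width: 0.045
```

```bash
python3 - <<'E'
from h import *
from bench import *
o=get_obs();print(o["clock"],o["tcp_pos"],o["contact_force"],o["grip_width"])
c=get_calibration("wrist")
im=grab_frame("wrist")[:,:,::-1].copy();pickle.dump((c,o),open("w7.pkl","wb"));cv2.imwrite("pics/w7.png",im)
cv2.imwrite("pics/w7b.png",crop(im,0,0,560,420,1.42,40))
P=lambda p:(1.42*(proj(c,p)[0]+.5)).round(0)
print("crank end expected",P(crank(np.radians(-50),.05)))
E
```

```text
27.5 [ 0.50898365 -0.33569684  0.45625625] [ 0.11054679 -0.25455822  0.99894101] 0.04495579064952518
crank end expected [185.  97.]
```

View pics/w7b.png

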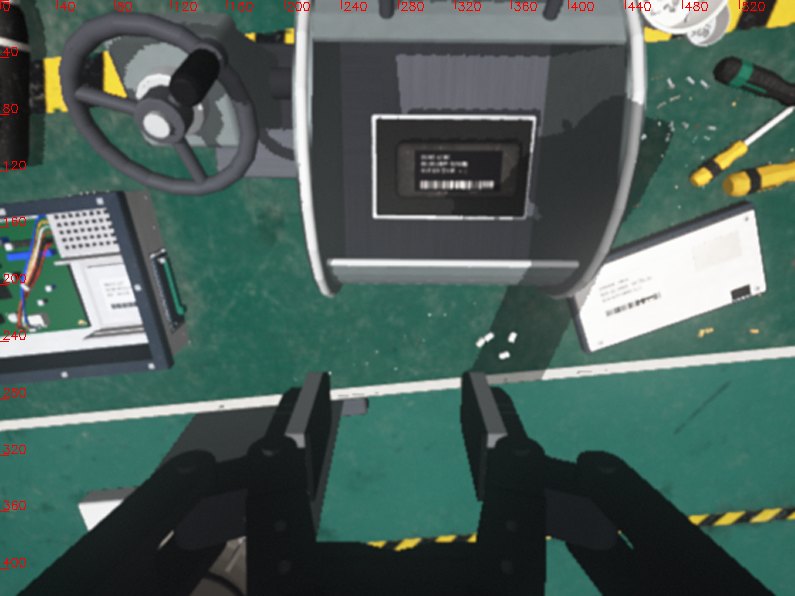

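The brick is centred in the table outline (374,115)–(530,217), and the shutter is open with its handle posts at the top edge. The crank grip's end is at about (183,95), where −50° predicts (185,97). Handing in.

```bash
python3 -c "
from bench import *
print(hand_in())"
```

```text
the job is handed in; nothing more can be done
None
```

The job is done and handed in at about 27.5 s of the 72 s allowed.

- **Shutter:** I pushed the bar back with the closed fingers rather than gripping it across, because the moves could not tilt the tool. It tipped over and was still open in the last picture. The first picture afterwards put the bar about 25 mm short of its open-stop position. It may still have been running, and I did not measure the bar's position again.
- **Brick:** I gripped it once slightly high, then regripped about 9 mm lower. It was set down when I felt contact at a table height of about 106 mm. It measured within about 2 mm of the table's middle. That rests on one end edge and both sides, because the other end was unclear in the picture. It was still on the table in the last picture.
- **Handwheel:** I turned it clockwise about 547° (9.55 rad), until the tangential force jumped from 2–3 N to about 18 N and the motion stalled. The measured table height had predicted about 9.4 rad. I then backed it off about 91°, with about 1–2° uncertainty in where the stop lies. In the last picture the crank grip is where that angle predicts.
- **Final state:** The gripper is open and well clear, with about 1 N on the force sensor. I did not touch the bench clutter knowingly, and the highest wrist force reading was about 19 N. The readings come only at the end of each move, so short peaks would not show.

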